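# Pack the carver's sharpening kit into the cantilever box

### The arm

A 6-joint arm with a two-finger parallel gripper is mounted at the origin on the work surface. World frame = base frame: x ahead of the robot, y to its left, z up, the work surface at z = 0. Lengths are in m, angles in rad, forces in N, time in s.
With the tool pointing down it reaches from about 0.2 to 0.875 m from the base axis. Payload 3.4 kg.
Tool frame: the origin (TCP) lies between the finger pads; the fingertips stand 25 mm ahead of it and the grasp point (between the pads) lies 6 mm ahead of it (r.nose_length is the z of the fingertips in the tool frame, in m); z points along the fingers, y is the line along which they close (so a half turn about z gives the same grasp; the last joint's range is limited). The gripper opens to 94 mm and grips with 3 to 60 N. Pads are 16 mm wide; open, the fingers measure 119 mm over their backs; the gripper's body (75 mm by 177 mm) begins 78 mm behind the grasp point.
Start: joints at [-1.329, 0.276, 1.505, -0, 1.361, -0.121], TCP at [0.204, -0.538, 0.23] pointing down, gripper open.
Joint ranges: [-2.89, 2.89], [-0.75, 2.08], [0.22, 2.7], [-1.18, 4.32], [0.11, 2.71], [-2.7, 2.7]. Speed limits (rad/s): [2.57, 2.57, 3.14, 3.14, 3.14, 3.14].

### API

Orientations are given as a unit quaternion [w, x, y, z].
In Python, from plant import r, gripper_to, inverse_kinematics, vision, models, telemetry gives the robot as it stands. Calls block until the motion is done:
- r.move_to(position, orientation): joint-space move of the TCP to a pose.
- r.move_l(position, rot=None, vel=0.15, guard=None): straight line of the TCP; rot=None keeps the orientation; vel is the mean speed in m/s. With guard (N) it stops when the force on the tool has changed by that much, and returns True; else False.
- r.movej(angles): joint-space move.
- gripper_to(opening, f_grip=None): finger opening in m; f_grip is the grip in N (None keeps the last); returns when the fingers have stopped.
- r.hold(seconds).
- inverse_kinematics(position, orientation): joint angles nearest the present ones, or None.
- vision.snapshot(name): name is "scene" or "top" or "wrist"; returns the picture (480x640x3 uint8, red, green, blue); there is no depth.
- vision.get_calibration(name): a dict with "fx", "fy", "cx", "cy" (pixels), "D" ([k1, k2, p1, p2, k3] as OpenCV has them; the pictures are not rectified), "position" and "orientation" of the camera in the world. Camera axes: x right, y down, z forward; pixel columns grow to the right and rows downward; lengths in m; the calibration is good to about 2 mm. A picture is of the moment at which its call begins: read the wrist's pose just before it. get_calibration takes no time and is no camera call; for the wrist camera it gives the pose at the moment of the call.
A pose or a line that the arm cannot do raises r.PlanningError and nothing moves.
- r.sign_off(): hands the job in; it is judged then, once.
Trained networks look in the newest picture that a camera, given by its name, has taken for a name from the list of things; names that differ only in an ending like _2 or _b are one class to them, and where a whole thing is asked for, a point or a joint stands for the part that bears it (a point fixed in the world has none). Each returns a list of dicts, best first, with "score" (0 to 1); they miss things now and then, are a little off and sometimes report something else, mostly with a low value. They report only what shows in the picture. A call takes as long as a camera call.
- models.boxes_of(thing, camera): "at" ([x, y, z] in m, in world coordinates, good to about 4 mm: the middle of the surface that is visible of it).
- models.regions_of(thing, camera): "pixels" (480x640 bool, what is visible of it).
- models.mark_of(thing, camera): "at" ([x, y, z] in m, in world coordinates, good to about 4 mm: a listed point, or the origin of a listed thing).
Readings, each from a call of its own:
- telemetry.current_t(): time.
- telemetry.current_joints(): joint angles.
- telemetry.current_dq(): joint speeds.
- telemetry.current_joint_efforts(): joint torques, N m.
- telemetry.current_ee_pos(): TCP position.
- telemetry.current_tool_rot(): TCP orientation.
- telemetry.current_wrist_force(): force on the tool from outside, world axes, zero at the start.
- telemetry.current_torque(): the same for the moment, N m.
- telemetry.current_opening(): finger opening in m.
- telemetry.current_finger_force(): force on a finger pad.
Only numpy, scipy, OpenCV 4.12 (cv2) and the standard library are available. Lean on these libraries where they do the work, as an engineer would, in place of code of your own. Each camera call takes 0.05 s, during which the arm holds its last target. There are 200 camera calls.

### The job

Pack the sharpening kit into the wooden box: swing the top tray up and all the way back until it rests open, then set the three stones gently on the compartment floor between the battens, lying front to back, with the dark grey stone on the left (seen from the handle side), the orange one in the middle and the white one on the right. Lower the tray gently until it is fully closed and lay the strop in it flat, front to back, between the green paste tin and the amber oil jar but on the tin's side of the middle. Leave tin and jar standing where they are in the tray, and let go of everything.

Things in the scene. Friction and masses are not known exactly. Their poses are not given: they have to be found in the camera images.
- kitbox: Fixed wooden box, 146 (x) x 256 mm (y); front, with the tray handle, to the robot (-x); +y is left. Origin: centre of its underside, on a 2 mm bench mat. Compartment under the tray: walls 8 mm thick, tops at z 62; inside 130 x 240 mm; red floor at z 8. Four floor battens along x, 6 mm wide, 5 high, at y -108, -36, 36, 108, make three bays 66 mm wide centred at y 72 (left), 0, -72 (right).
- tray_link (a joint): Link angle q of the tray, rad: 0 closed, 2.25 open on its stop. The tray never tilts; each point of it moves from closed by dx = 84.9 - 90 sin(1.231 - q), dz = 90 cos(1.231 - q) - 30 mm in the box frame (open: 162 back, 17 up). Top of the arc at q = 1.231: below it the tray falls shut, beyond it falls open, so lead it by the handle all the way; lifting takes about 8 N.
- tray_floor (a point): Centre of the inner floor of the tray: pale wooden tray lined in dark red, over the whole compartment when closed; 146 x 256 mm outside, 30 mm high, walls 6 mm thick, floor 5 mm. Axes as the box's. Closed, this point is at x 0, y 0, z 69 mm in the box frame, the wall tops at z 94. It hangs on steel links outside its ends, out to y = +-136 mm.
- tray_handle (a point): Middle of the top edge of the tray's handle: a dark walnut board on the tray's front wall, 12 mm thick (box x), 80 mm long (box y), 32 mm clear above the wall. Closed, this point is at x -67, y 0, z 126 mm in the box frame; it moves with the tray. Pinch it from above, fingers closing along the box's x.
- coarse_stone: Dark grey coarse whetstone block 100 x 40 x 25 mm (x, y, z of its own frame), 0.16 to 0.29 kg, lying flat; origin at the centre of its underside, x along its length
- medium_stone: Orange medium whetstone block 100 x 40 x 25 mm (x, y, z of its own frame), 0.16 to 0.29 kg, lying flat; origin at the centre of its underside, x along its length
- fine_stone: White fine whetstone block 100 x 40 x 25 mm (x, y, z of its own frame), 0.16 to 0.29 kg, lying flat; origin at the centre of its underside, x along its length
- strop: Strop: beech paddle with a green leather face upward, 115 mm long (its x) and 16 mm high: the leather block is 80 x 40 mm, from x = -22 to +57 mm, the handle 22 mm wide and 12 mm high, from x = -57 to -22 mm; about 0.09 kg; origin at the underside, midway along the length (there it is 40 mm wide, leather block), lying flat
- paste_tin: Round honing-paste tin with green lid, 48 mm diameter, 22 mm high, 0.09 kg, loose in the tray near its left or its right end (92 to 96 mm from the middle, up to 30 mm forward or back); origin at the centre of its underside. It rides along in the tray.
- oil_jar: Amber honing-oil jar with black cap, 44 mm diameter, 40 mm high, 0.09 kg, loose in the tray at the other end from the tin; origin at the centre of its underside. It rides along in the tray.

How it is judged:
On the way, in this order (a step that is already met when the one before it is completed fails the run):
1. the tray is swung back and rests open (link angle above 2.1 rad) (value of joint tray_link above 2.1 rad), for 0.2 s.
2. with the tray still open, the three stones lie on the compartment floor, each in its bay: grey left, orange middle, white right (value of joint tray_link above 2 rad and y of coarse_stone in the frame of kitbox between 0.0575 and 0.0865 m and x of coarse_stone in the frame of kitbox between -0.0165 and 0.0165 m and z of coarse_stone in the frame of kitbox between 0.005 and 0.0105 m and angle between each of coarse_stone, medium_stone, fine_stone's own z axis and vertical below 0.08 rad and angle between the x axis of each of coarse_stone, medium_stone, fine_stone and the x axis of kitbox, either way round below 0.3 rad and y of medium_stone in the frame of kitbox between -0.0145 and 0.0145 m and x of medium_stone in the frame of kitbox between -0.0165 and 0.0165 m and z of medium_stone in the frame of kitbox between 0.005 and 0.0105 m and y of fine_stone in the frame of kitbox between -0.0865 and -0.0575 m and x of fine_stone in the frame of kitbox between -0.0165 and 0.0165 m and z of fine_stone in the frame of kitbox between 0.005 and 0.0105 m), for 0.2 s.
3. the tray is lowered again (link angle under 0.06 rad), the stones still in their bays (value of joint tray_link below 0.06 rad and y of coarse_stone in the frame of kitbox between 0.0575 and 0.0865 m and x of coarse_stone in the frame of kitbox between -0.0165 and 0.0165 m and z of coarse_stone in the frame of kitbox between 0.005 and 0.0105 m and angle between each of coarse_stone, medium_stone, fine_stone's own z axis and vertical below 0.08 rad and angle between the x axis of each of coarse_stone, medium_stone, fine_stone and the x axis of kitbox, either way round below 0.3 rad and y of medium_stone in the frame of kitbox between -0.0145 and 0.0145 m and x of medium_stone in the frame of kitbox between -0.0165 and 0.0165 m and z of medium_stone in the frame of kitbox between 0.005 and 0.0105 m and y of fine_stone in the frame of kitbox between -0.0865 and -0.0575 m and x of fine_stone in the frame of kitbox between -0.0165 and 0.0165 m and z of fine_stone in the frame of kitbox between 0.005 and 0.0105 m), for 0.2 s.
At the end, for the whole second after the job is handed in: Tray closed (under 0.06 rad). Stones flat in bays, grey left, orange middle, white right, within 14 mm, 0.3 rad of front-to-back. Strop flat in the tray, 0.3 rad, 13 mm front to back, centre 4 to 48 mm from the middle towards the tin. Tin, jar upright, within 20 mm of their start. At rest (all of step 3 and ((y of paste_tin in the frame of kitbox above 0 m and y of strop in the frame of kitbox between 0.004 and 0.048 m) or (y of paste_tin in the frame of kitbox below 0 m and y of strop in the frame of kitbox between -0.048 and -0.004 m)) and x of strop in the frame of kitbox between -0.013 and 0.013 m and z of strop in the frame of kitbox between 0.066 and 0.073 m and angle between strop's own z axis and vertical below 0.08 rad and angle between the x axis of strop and the x axis of kitbox, either way round below 0.3 rad and distance of each of paste_tin, oil_jar from where it was at the start of the episode below 0.02 m and angle between each of paste_tin, oil_jar's own z axis and vertical below 0.1 rad and linear speed of each of coarse_stone, medium_stone, fine_stone, strop, paste_tin, oil_jar below 0.02 m/s); the robot touches nothing.
It fails at once if the tray is let fall or flung (links faster than 4 rad/s) (velocity of joint tray_link above 4 rad/s or velocity of joint tray_link below -4 rad/s).
It fails at once if the tin or the jar is tipped over (angle between any of paste_tin, oil_jar's own z axis and vertical above 0.6 rad).
It fails at once if a stone is dropped or thrown (faster than 0.6 m/s while out of the fingers) ((linear speed of coarse_stone above 0.6 m/s and contact force between coarse_stone and the fingers below 0.1 N) or (linear speed of medium_stone above 0.6 m/s and contact force between medium_stone and the fingers below 0.1 N) or (linear speed of fine_stone above 0.6 m/s and contact force between fine_stone and the fingers below 0.1 N)).
It also fails if it takes over 144 s, if anything falls off the work surface, if the arm or the gripper's body presses on something with over 40 N, if the wrist force passes 120 N, or if a joint passes its speed limit or range.

## Working session

There is one attempt and no reset: what is moved stays moved. The work goes in short steps, each a Python script; the robot and the scene stay as the last script left them, time stands still between calls to the robot, and variables do not carry over. Pictures are saved under pics/ and viewed, at most 14 in all, crops included, and the job is handed in when it is done.

```bash
ls; mkdir -p pics; python3 - <<'E'
from plant import r, gripper_to, inverse_kinematics, vision, models, telemetry
import cv2, numpy as np
for c in ("top","scene"):
    im=vision.snapshot(c); cv2.imwrite(f"pics/{c}0.png",im[:,:,::-1])
    k=vision.get_calibration(c); print(c,k)
    for t in ("kitbox","tray_floor","tray_handle","coarse_stone","medium_stone","fine_stone","strop","paste_tin","oil_jar"):
        m=models.mark_of(t,c); print(t,[(np.round(d["at"],4).tolist(),round(d["score"],2)) for d in m[:2]])
print(telemetry.current_ee_pos(),telemetry.current_tool_rot(),telemetry.current_t())
E
```

```text
pics
top {'fx': 442.1375914267211, 'fy': 442.1375914267211, 'cx': 317.18230987368304, 'cy': 244.28963334173693, 'D': array([-0.07311257,  0.        ,  0.        ,  0.        ,  0.        ]), 'position': array([ 0.39507097, -0.0337198 ,  1.12233701]), 'orientation': array([-0.04425483,  0.70627542, -0.7044322 ,  0.05469749])}
kitbox [([0.5199, 0.1977, 0.0005], 0.68)]
tray_floor [([0.5201, 0.1968, 0.0714], 0.84)]
tray_handle [([0.4556, 0.1853, 0.1277], 0.84)]
coarse_stone [([0.597, -0.2287, -0.002], 0.58)]
medium_stone [([0.5853, -0.108, 0.0013], 0.9), ([0.4652, -0.2396, 0.0004], 0.54)]
fine_stone [([0.4351, -0.376, -0.0016], 0.71)]
strop [([0.4598, -0.2368, 0.0002], 0.72)]
paste_tin [([0.5131, 0.0977, 0.0664], 0.83), ([0.4584, -0.2355, 0.0034], 0.37)]
oil_jar [([0.5056, 0.2852, 0.0684], 0.55)]
scene {'fx': 592.1807357377206, 'fy': 592.1807357377206, 'cx': 332.0560846096214, 'cy': 237.22327683243827, 'D': array([-0.12170041,  0.        ,  0.        ,  0.        ,  0.        ]), 'position': array([0.90418554, 0.66168361, 0.982259  ]), 'orientation': array([-0.0927266 ,  0.24023387,  0.89903719, -0.35414911])}
kitbox [([0.5183, 0.1933, 0.0028], 0.83), ([0.4568, -0.2372, 0.0018], 0.22)]
tray_floor [([0.5174, 0.1969, 0.0718], 0.98)]
tray_handle [([0.4521, 0.1915, 0.1281], 0.85)]
coarse_stone [([0.5994, -0.2314, 0.0048], 0.92), ([0.4377, -0.3771, 0.0044], 0.46)]
medium_stone [([0.591, -0.1006, 0.004], 0.83), ([0.5162, 0.1982, 0.0702], 0.7)]
fine_stone [([0.4366, -0.3759, 0.0021], 0.96)]
strop [([0.4581, -0.2375, 0.0012], 0.69)]
paste_tin [([0.5159, 0.0959, 0.0711], 0.58)]
oil_jar [([0.5018, 0.2845, 0.0702], 0.73)]
[ 0.20407196 -0.53759776  0.23049791] [3.69184956e-05 9.83595076e-01 1.80390479e-01 1.65145323e-05] 1.0
```

View pics/top0.png

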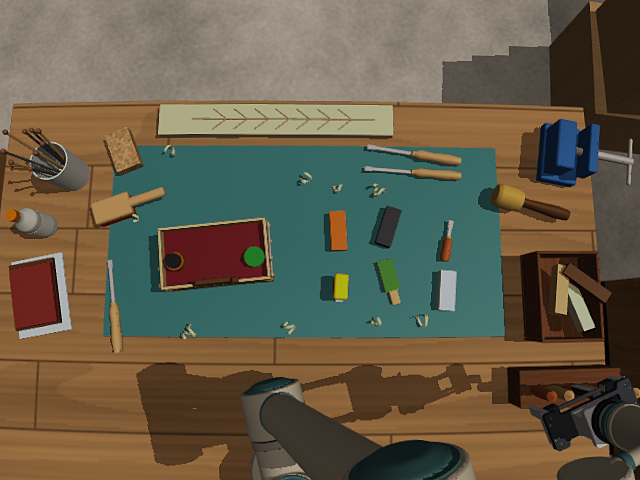

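View pics/scene0.png

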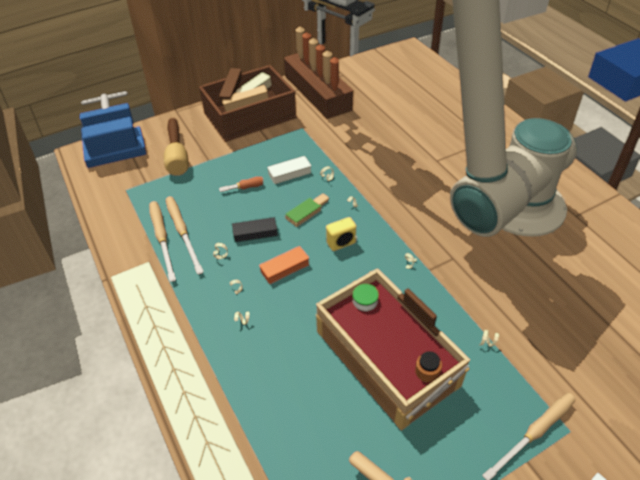

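The top view shows the box at about (216,255) with its jar on the left at (174,261) and tin on the right at (254,257). The grey stone is at (388,227), orange at (338,230), white at (446,290) and the strop at (388,280). The yellow thing at (341,287) isn't on the list. The scene view agrees. Next I'll fit poses by silhouette.

```bash
cat > h.py <<'E'
from plant import r, gripper_to, inverse_kinematics, vision, models, telemetry
import cv2, numpy as np
from scipy.spatial.transform import Rotation as R
from scipy.optimize import minimize
def proj(P,k):
    q=k["orientation"]; C=R.from_quat([q[1],q[2],q[3],q[0]]).as_matrix().T
    K=np.array([[k["fx"],0,k["cx"]],[0,k["fy"],k["cy"]],[0,0,1.]])
    return cv2.projectPoints(np.asarray(P,float).reshape(-1,1,3),cv2.Rodrigues(C)[0],-C@k["position"],K,np.asarray(k["D"],float))[0].reshape(-1,2)
def cuboid(x0,x1,y0,y1,z0,z1): return np.array([[x,y,z] for x in(x0,x1) for y in(y0,y1) for z in(z0,z1)])/1000.
STONE=[cuboid(-50,50,-20,20,0,25)]
STROP=[cuboid(-22,57,-20,20,0,16),cuboid(-57,-22,-11,11,0,12)]
TRAY=[cuboid(-73,73,-128,128,64,94),cuboid(-73,-61,-40,40,94,126)]
S=4
def render(parts,p,k,z0):
    m=np.zeros((480*S,640*S),np.uint8); c,s=np.cos(p[2]),np.sin(p[2])
    for Q in parts:
        W=np.c_[p[0]+c*Q[:,0]-s*Q[:,1],p[1]+s*Q[:,0]+c*Q[:,1],Q[:,2]+z0]
        h=cv2.convexHull(((proj(W,k)+.5)*S).astype(np.float32))
        cv2.fillConvexPoly(m,np.round(h).astype(np.int32),1)
    return m>0
def fit(parts,masks,p0,z0=.002,yaws=None):
    """masks: list of (mask,calib)"""
    big=[(cv2.resize(m.astype(np.uint8),None,fx=S,fy=S,interpolation=cv2.INTER_NEAREST)>0,k) for m,k in masks]
    def f(p):
        return sum(1-(a&b).sum()/(a|b).sum() for b,k in big for a in [render(parts,p,k,z0)])
    yaws=np.arange(0,np.pi,np.pi/12) if yaws is None else yaws
    y=min(yaws,key=lambda y:f([*p0[:2],y])); s=[p0[0],p0[1],y]
    o=minimize(f,s,method="Nelder-Mead",options=dict(initial_simplex=[s]+[np.add(s,d) for d in ([.006,0,0],[0,.006,0],[0,0,.12])],xatol=2e-4,fatol=1e-4))
    return o.x,o.fun/len(big)
def down(phi):
    """tool down, fingers closing along world heading phi; picks the half turn nearest the present last joint"""
    y=np.array([np.cos(phi),np.sin(phi),0]); z=np.array([0,0,-1.]); x=np.cross(y,z)
    q=R.from_matrix(np.c_[x,y,z]).as_quat(); return np.array([q[3],q[0],q[1],q[2]])
E
python3 - <<'E'
from h import *
T={"coarse_stone":(STONE,(.598,-.230)),"medium_stone":(STONE,(.588,-.104)),"fine_stone":(STONE,(.436,-.376)),"strop":(STROP,(.459,-.237)),"tray_floor":(TRAY,(.519,.195))}
ms={t:[] for t in T}
for c in("top","scene"):
    vision.snapshot(c);k=vision.get_calibration(c)
    for t in T:
        g=models.regions_of(t,c)
        g=[d for d in g if np.linalg.norm(np.argwhere(d["pixels"]).mean(0)[::-1]-proj([[*T[t][1],.08 if t=="tray_floor" else .015]],k)[0])<25]
        if g: ms[t].append((g[0]["pixels"],k)); print(c,t,round(g[0]["score"],2),g[0]["pixels"].sum(), (render(T[t][0],[*T[t][1],0],k,.002).sum()/16))
for t in T:
    y=np.arange(-.4,.41,.1) if t=="tray_floor" else np.arange(0,6.28,.26)
    for m in ([ms[t]]+[[a] for a in ms[t]]):
        p,e=fit(T[t][0],m,T[t][1],yaws=y); print(t,np.round(p,4),round(e,3))
E
```

```text
top coarse_stone 0.69 681 702.1875
top medium_stone 0.56 651 671.75
top fine_stone 0.61 734 763.5625
top strop 0.93 652 676.0625
top tray_floor 0.69 6183 6895.6875
scene coarse_stone 0.59 871 944.5
scene medium_stone 0.94 1012 1064.4375
scene fine_stone 0.58 795 755.875
scene strop 0.58 607 733.8125
scene tray_floor 0.61 10289 11427.6875
coarse_stone [ 0.5985 -0.2306  5.9765] 0.066
coarse_stone [ 0.5981 -0.2303  5.9892] 0.055
coarse_stone [ 0.6001 -0.2309  5.9695] 0.062
medium_stone [ 0.5869 -0.1022  0.0483] 0.053
medium_stone [ 0.5863 -0.1029  0.0486] 0.049
medium_stone [ 0.5869 -0.102   3.1893] 0.054
fine_stone [ 0.4358 -0.3758  6.1998] 0.07
fine_stone [ 0.4357 -0.3756  6.2032] 0.052
fine_stone [ 0.4347 -0.3774  6.2009] 0.073
strop [ 0.4571 -0.2337  0.2361] 0.124
strop [ 0.4558 -0.233   0.2375] 0.091
strop [ 0.457  -0.2337  0.3053] 0.142
tray_floor [0.5194 0.1951 0.1045] 0.116
tray_floor [0.5189 0.1958 0.1014] 0.116
tray_floor [0.5201 0.1944 0.1033] 0.114
```

```bash
cat >> h.py <<'E'
BX,BY,PSI=.5193,.1953,.103
def bw(x,y,z):
    """box frame mm -> world m"""
    c,s=np.cos(PSI),np.sin(PSI); return np.array([BX+(c*x-s*y)/1000,BY+(s*x+c*y)/1000,.002+z/1000])
def ori(pos,phi):
    best=None
    for a in (phi,phi+np.pi):
        j=inverse_kinematics(pos,down(a))
        if j is not None and (best is None or abs(j[5])<abs(best[0])): best=(j[5],a)
    return down(best[1])
def hp(q): return bw(-67+84.9-90*np.sin(1.231-q),0,126+90*np.cos(1.231-q)-30)+[0,0,.001]
def swing(qs,v=.04):
    F0=np.array(telemetry.current_wrist_force()); m=0
    for q in qs:
        r.move_l(hp(q),vel=v); f=np.array(telemetry.current_wrist_force())-F0; m=max(m,np.linalg.norm(f))
    print("swing end F",np.round(f,1),"max",round(m,1),"open",telemetry.current_opening(),"t",telemetry.current_t())
E
python3 - <<'E'
from h import *
for q in (0,1.2,2.25):
    for z in (0,.1):
        p=hp(q)+[0,0,z]; print(q,z,[None if (j:=inverse_kinematics(p,down(a))) is None else np.round(j,2).tolist() for a in (PSI,PSI+np.pi)])
for y in(72,0,-72):
    p=bw(0,y,45); print(y,[None if (j:=inverse_kinematics(p,down(a))) is None else np.round(j,2).tolist() for a in (PSI+np.pi/2,PSI-np.pi/2)])
for x,y,a in((.5985,-.2306,-.307),(.5869,-.1022,.048),(.4358,-.3758,-.083),(.457,-.2337,.24)):
    print([None if (j:=inverse_kinematics([x,y,.035],down(b))) is None else np.round(j,2).tolist() for b in (a+np.pi/2,a-np.pi/2)])
o=ori(hp(0),PSI)
r.move_to(hp(0)+[0,0,.09],o)
gripper_to(.04,40)
hit=r.move_l(hp(0)+[0,0,.002],vel=.08,guard=8); print("hit",hit)
gripper_to(0.0,40); print(telemetry.current_opening(),telemetry.current_finger_force(),telemetry.current_wrist_force(),telemetry.current_t())
E
```

```text
0 0 [[0.25, 0.23, 1.84, -0.0, 1.07, 0.15], None]
0 0.1 [[0.25, 0.15, 1.68, -0.0, 1.31, 0.15], None]
1.2 0 [[0.23, 0.29, 1.59, -0.0, 1.26, 0.13], None]
1.2 0.1 [[0.23, 0.24, 1.41, -0.0, 1.49, 0.13], None]
2.25 0 [[0.22, 0.44, 1.47, -0.0, 1.23, 0.11], None]
2.25 0.1 [[0.22, 0.38, 1.31, -0.0, 1.45, 0.11], None]
72 [[0.36, 0.44, 1.76, -0.0, 0.95, -1.31], [0.36, 0.44, 1.76, -0.0, 0.95, 1.83]]
0 [[0.23, 0.41, 1.81, -0.0, 0.92, -1.44], [0.23, 0.41, 1.81, -0.0, 0.92, 1.7]]
-72 [[0.1, 0.39, 1.84, -0.0, 0.91, -1.57], [0.1, 0.39, 1.84, -0.0, 0.91, 1.57]]
[[-0.48, 0.53, 1.62, -0.0, 0.99, -1.74], [-0.48, 0.53, 1.62, -0.0, 0.99, 1.4]]
[[-0.29, 0.47, 1.73, -0.0, 0.94, -1.91], [-0.29, 0.47, 1.73, -0.0, 0.94, 1.23]]
[[-0.83, 0.45, 1.77, -0.0, 0.92, -2.32], [-0.83, 0.45, 1.77, -0.0, 0.92, 0.82]]
[[-0.61, 0.38, 1.91, -0.0, 0.85, -2.42], [-0.61, 0.38, 1.91, -0.0, 0.85, 0.72]]
hit False
0.011649695118061113 39.99964714050293 [ 2.03478716  0.10591169 -0.74004311] 7.0583
```

```bash
sed -i 's/\[0,0,.001\]/[0,0,.003]/' h.py; python3 - <<'E'
from h import *
swing(np.arange(.125,2.2501,.125))
E
```

```text
swing end F [-2.4  5.8 -5. ] max 13.3 open 0.011726617242079997 t 14.8583
```

```bash
python3 - <<'E'
from h import *
gripper_to(.03); r.move_l(hp(2.25)+[0,0,.09],vel=.15)
p=np.array([.5985,-.2306,.12]); r.move_to(p,ori(p,-.307+np.pi/2)); gripper_to(.07,30)
for c in("top","scene"):
    im=vision.snapshot(c); cv2.imwrite(f"pics/{c}1.png",im[:,:,::-1])
    for t in("tray_handle","tray_floor","coarse_stone","kitbox"): print(c,t,[np.round(d["at"],4).tolist()+[round(d["score"],2)] for d in models.mark_of(t,c)[:1]])
print("expect",hp(2.25),bw(162,0,86),telemetry.current_t())
E
```

```text
top tray_handle [[0.617, 0.2007, 0.1438, 0.82]]
top tray_floor [[0.4362, -0.3783, -0.0025, 0.64]]
top coarse_stone []
top kitbox [[0.5179, 0.197, 0.0026, 0.64]]
scene tray_handle [[0.614, 0.2054, 0.1431, 0.72]]
scene tray_floor [[0.6813, 0.2141, 0.0901, 0.61]]
scene coarse_stone [[0.6016, -0.2301, 0.0023, 0.58]]
scene kitbox [[0.518, 0.1952, 0.0057, 0.93]]
expect [0.61334152 0.20502068 0.1481796 ] [0.68044143 0.21195651 0.088     ] 19.05
```

View pics/scene1.png

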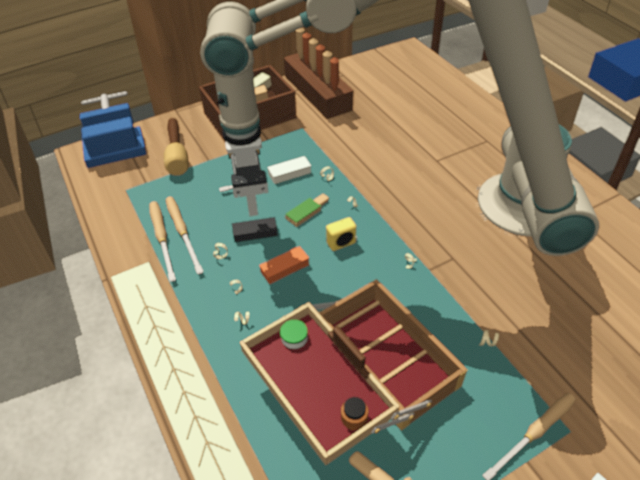

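The scene view shows the tray resting open behind the box, with the tin (293,335) and jar (355,412) still standing in it and the compartment and battens exposed. I'll place the grey stone first.

```bash
cat >> h.py <<'E'
def place(src,yaw,y,zf=.010,zgrip=.009,x=0,top=.16,dyaw=0,f=30,w=.04,op=.058):
    """pick thing lying at src (underside z .002), tip zgrip above its underside; place at box x,y mm on floor zf"""
    n=r.nose_length
    a=np.array([*src,.12]); oa=ori(a,yaw+np.pi/2)
    r.move_to(a,oa); gripper_to(op+.012,f)
    if r.move_l([*src,.002+zgrip+n],vel=.1,guard=8): print("hit at pick",telemetry.current_ee_pos()); return False
    gripper_to(0,f); o=telemetry.current_opening(); print("grip",round(o,4))
    if abs(o-w)>.004: return False
    r.move_l([*src,top],vel=.15)
    b=bw(x,y,0); b[2]=top; ob=ori(b,PSI+dyaw+np.pi/2); r.move_to(b,ob)
    z=zf+zgrip+n
    F=telemetry.current_wrist_force()
    h0=r.move_l([b[0],b[1],z+.008],vel=.1,guard=10)
    h=r.move_l([b[0],b[1],z-.004],vel=.015,guard=3) if not h0 else None
    e=telemetry.current_ee_pos(); print("down early",h0,"contact",h,"dz mm",round((e[2]-z)*1000,1),np.round(np.array(telemetry.current_wrist_force())-F,1))
    if h0: return False
    gripper_to(op,f); r.move_l([b[0],b[1],top],vel=.15); print("t",telemetry.current_t()); return True
E
python3 - <<'E'
from h import *
print(place((.5985,-.2306),-.307,72))
E
```

```text
grip 0.0397
down early False contact True dz mm 0.2 [ 0.1 -1.   5.1]
t 27.5833
True
```

```bash
python3 - <<'E'
from h import *
if place((.5869,-.1022),.048,0) and place((.4358,-.3758),-.083,-72):
    p=np.array([.457,-.2337,.16]); r.move_to(p,ori(p,.24+np.pi/2))
    ims=[]; 
    for c in("top","scene"):
        im=vision.snapshot(c); cv2.imwrite(f"pics/{c}2.png",im[:,:,::-1]); k=vision.get_calibration(c)
        for t in("coarse_stone","medium_stone","fine_stone"):
            g=models.regions_of(t,c)[0]; m=g["pixels"]; u=np.argwhere(m).mean(0)[::-1]
            yb={"c":72,"m":0,"f":-72}[t[0]]; q0=bw(0,yb,0)
            p,e=fit(STONE,[(m,k)],q0,z0=.010,yaws=[PSI]); d=p[:2]-[BX,BY]; C,S_=np.cos(PSI),np.sin(PSI)
            print(c,t,round(g["score"],2),"box mm",np.round([1e3*(C*d[0]+S_*d[1]),1e3*(-S_*d[0]+C*d[1])],1),"dyaw",round(p[2]-PSI,3),"e",round(e,3))
E
```

```text
grip 0.0395
down early False contact True dz mm 0.2 [0.4 0.2 6.7]
t 38.2333
grip 0.04
down early False contact True dz mm 0.2 [-0.9 -1.2  6.5]
t 48.35
top coarse_stone 0.82 box mm [ 0.  73.3] dyaw -0.092 e 0.058
top medium_stone 0.89 box mm [-2.9  1.6] dyaw 0.008 e 0.045
top fine_stone 0.94 box mm [ -0.3 -71.2] dyaw 0.006 e 0.046
scene coarse_stone 0.88 box mm [-2.  72.3] dyaw -0.078 e 0.113
scene medium_stone 0.89 box mm [-4.3 -0.2] dyaw 0.015 e 0.097
scene fine_stone 0.6 box mm [ -2.7 -74.2] dyaw 0.003 e 0.211
```

View pics/scene2.png

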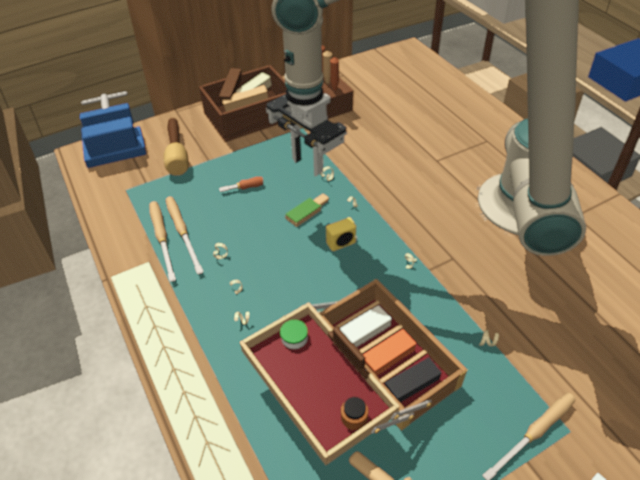

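The scene view shows white (365,327), orange (390,350) and grey (413,380) lying in their bays, and the tin and jar in place. All of it is within tolerance, so I'll close the tray.

```bash
python3 - <<'E'
from h import *
p=hp(2.25)+[0,0,.09]; r.move_to(p,ori(p,PSI)); gripper_to(.04,40)
print("hit",r.move_l(hp(2.25),vel=.08,guard=8))
gripper_to(0,40); print(telemetry.current_opening())
swing(list(np.arange(2.125,.06,-.125)))
print("g",r.move_l(hp(0),vel=.02,guard=15)); print(telemetry.current_ee_pos()-hp(0),telemetry.current_wrist_force())
gripper_to(.03); r.move_l(hp(0)+[0,0,.09],vel=.15)
p=np.array([.457,-.2337,.14]); r.move_to(p,ori(p,.24+np.pi/2)); gripper_to(.07,20)
for c in("top","scene","wrist"):
    im=vision.snapshot(c); k=vision.get_calibration(c); cv2.imwrite(f"pics/{c}3.png",im[:,:,::-1])
    for t in("tray_handle","tray_floor","paste_tin","oil_jar","strop"): print(c,t,[np.round(d["at"],4).tolist()+[round(d["score"],2)] for d in models.mark_of(t,c)[:1]])
    for d in models.regions_of("strop",c)[:1]: print(c,fit(STROP,[(d["pixels"],k)],(.457,-.2337),yaws=[.24]))
print("expect",hp(0),telemetry.current_t())
E
```

```text
hit False
0.01111180443093377
swing end F [-3.  -5.6 -6. ] max 9.2 open 0.011877300794196279 t 61.5333
g False
[ 0.0008003  -0.00041919  0.0002112 ] [-0.49821187 -5.52311427 -3.39847647]
top tray_handle [[0.4544, 0.1842, 0.1286, 0.74]]
top tray_floor [[0.5197, 0.1974, 0.0714, 0.55]]
top paste_tin [[0.5142, 0.0979, 0.0722, 0.75]]
top oil_jar [[0.5018, 0.2848, 0.0649, 0.75]]
top strop []
top (array([ 0.46283025, -0.22875707,  0.17520214]), np.float64(0.8591679792458075))
scene tray_handle [[0.4515, 0.1904, 0.1266, 0.84]]
scene tray_floor [[0.4565, -0.235, 0.0031, 0.54]]
scene paste_tin [[0.5141, 0.0994, 0.0711, 0.71]]
scene oil_jar [[0.5035, 0.2868, 0.0681, 0.95]]
scene strop [[0.4558, -0.2336, 0.003, 0.58]]
scene (array([ 0.45775357, -0.23385389,  0.28971769]), np.float64(0.06696113074204946))
wrist tray_handle []
wrist tray_floor []
wrist paste_tin []
wrist oil_jar []
wrist strop [[0.4579, -0.2333, -0.0008, 0.69]]
expect [0.45270081 0.18841592 0.13099656] 66.9083
```

View pics/scene3.png

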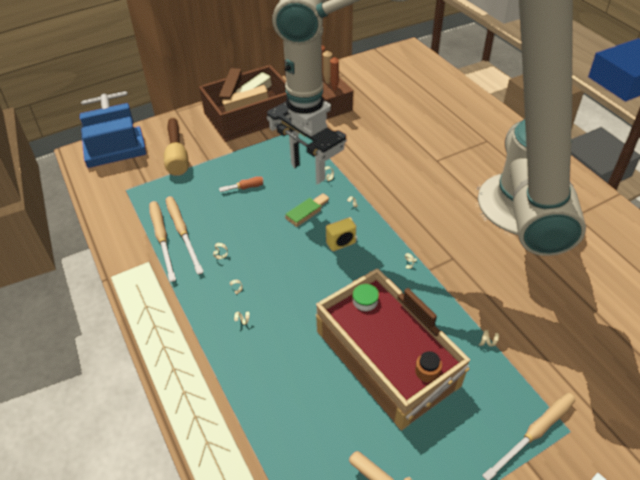

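View pics/wrist3.png

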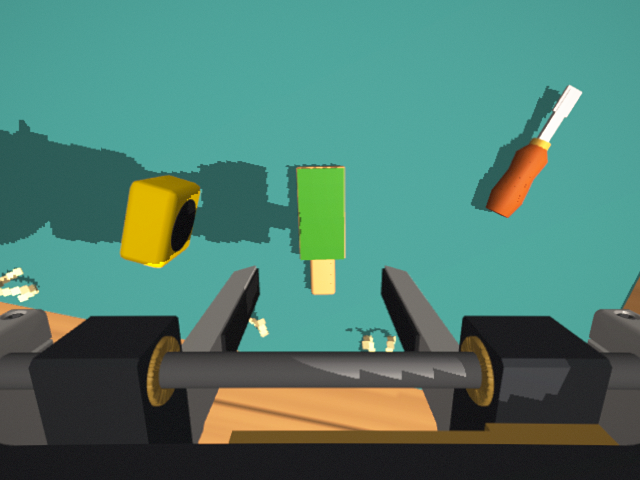

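The scene view shows the tray closed, with the tin at (366,296) and jar at (429,365) as they were at the start. The wrist view shows the strop centred between the fingers at (320,213), leather end away from the robot. The tin is at box y ≈ -96, so the strop goes at y = -22.

```bash
python3 - <<'E'
from h import *
print(place((.4572,-.2337),.24,-22,zf=.071,zgrip=.005,top=.20,f=20))
p=np.array([.40,-.30,.25]); r.move_to(p,ori(p,0.3+np.pi/2)); r.hold(.5)
C,S_=np.cos(PSI),np.sin(PSI)
for c in("top","scene"):
    im=vision.snapshot(c); k=vision.get_calibration(c); cv2.imwrite(f"pics/{c}4.png",im[:,:,::-1])
    for t in("tray_handle","paste_tin","oil_jar","strop"): print(c,t,[np.round(d["at"],4).tolist()+[round(d["score"],2)] for d in models.mark_of(t,c)[:1]])
    for d in models.regions_of("strop",c)[:1]:
        p,e=fit(STROP,[(d["pixels"],k)],bw(0,-22,0),z0=.071,yaws=[PSI]); d=p[:2]-[BX,BY]
        print("strop box",1e3*(C*d[0]+S_*d[1]),1e3*(-S_*d[0]+C*d[1]),p[2]-PSI,e)
print(telemetry.current_t())
E
```

```text
grip 0.0395
down early False contact True dz mm 0.1 [-0.7  1.2  5.8]
t 75.1083
True
top tray_handle [[0.4554, 0.1843, 0.127, 0.86]]
top paste_tin [[0.5126, 0.098, 0.0655, 0.75]]
top oil_jar [[0.5045, 0.2846, 0.0679, 0.8]]
top strop [[0.5204, 0.1724, 0.0698, 0.73]]
strop box -5.100256248786091 -21.5545196334692 0.07900937782436111 0.2835455788186201
scene tray_handle [[0.45, 0.1891, 0.1262, 0.58]]
scene paste_tin [[0.5144, 0.0962, 0.069, 0.67]]
scene oil_jar [[0.5017, 0.2854, 0.0699, 0.95]]
scene strop [[0.5177, 0.1725, 0.0713, 0.88]]
strop box -6.669250945353326 -22.6926778936502 -0.003559780093082651 0.2468054034319095
78.0
```

View pics/scene4.png

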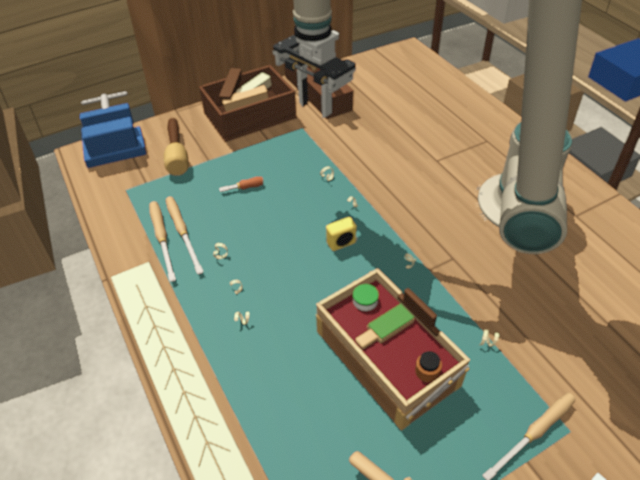

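The scene view shows the strop flat in the tray at (388,325), turned end for end, which is allowed. Its marks put it at box (-3,-22) mm. The tin and jar haven't moved, the tray is closed and the arm is clear.

```bash
python3 -c "
from h import *
print(r.sign_off())"
```

```text
the job is handed in; nothing more can be done
None
```

The kit is packed and handed in at about 78 s of the 144 s allowed: stones in their bays, tray closed, strop on the tin's side of the middle, and tin and jar where they started; the sign-off gave no verdict.

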